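# Fit the filter tube to the vacuum station

## Task

Take the longest of the three white spares out of the black rack and push it upright, metal tapered end first, into the round push-fit socket on the grey vacuum station, past the seal until it is fully home. Then let go of it and throw the station's lever all the way over, to the far side, to open the vacuum. Leave the other two spares in the rack and do not knock the bottle about.

Things in the scene. Friction and masses are not known exactly. Their poses are not given: they have to be found in the camera images.
- filter_tube: the filter tube, the longest spare in the rack: a rigid white round tube 130 mm long and 20 mm across, 50 g nominal, standing upright in one of the rack's three holes (any of them) with 100 mm showing above the rack's top. Origin at the centre of its lower end, z along the tube towards its top. The lowest 9 mm taper from 20 down to 13.6 mm across.
- short_tube: another spare of the same 20 mm diameter but only 85 mm long, 55 mm showing above the rack; to be left. Origin at the centre of its lower end, z up
- plug: a blanking plug in the rack, 55 mm tall, 20 mm stem with a 32 mm round head, 25 mm showing above the rack; to be left. Origin at the centre of its lower end, z up
- rack: the black rack block fixed to the table, 60 (x) by 190 (y) by 40 (z) mm, with a row of three blind holes along its y axis at y = -58, 0 and +58 mm, each 30 mm deep. Origin at the centre of its underside, z up
- station: the grey vacuum station fixed to the table, a box 170 (x) by 240 (y) by 55 (z) mm with its gauge on the -x side, facing the robot. Origin at the centre of its underside, z up. On its top stand the socket (at y = +65 mm) and the lever (at y = -65 mm)
- port_mouth (a point): centre of the socket's mouth, on the 46 mm square, 45 mm tall aluminium block on the station, 100 mm above the table. The bore is 21.5 mm wide with a 3 mm lead-in chamfer; a black collar of 37 mm outer and 29 mm inner diameter rises 6 mm above the mouth. z is the axis of the bore, up
- port_floor (a point): centre of the floor of the socket's bore, 36 mm below the mouth; the tube's lower end rests here when it is fully home. The springy seal sits 14 mm below the mouth: the tube's taper stops on it, about 18 mm short of the floor, under the tube's own weight; it takes a slow downward push of 9 to 16 N to get past it, then 4 to 8 N of rubbing down to the floor, where a hard stop is felt; the tube then stays put when let go
- valve (a joint): angle of the lever in rad: 0 leaning towards the station's -x side (shut), 1.0 at its stop leaning to the +x side (open). It starts near 0. It stays where it is left; about 1 N at the ball moves it
- valve_tip (a point): centre of the lever's black ball, 26 mm across, on a 10 mm steel rod, 80 mm from the pivot. The pivot lies at x = 0, y = -65, z = 77 mm of the station; the ball swings about the station's y axis from x = -38 to x = +38 mm, at 147 mm above the table at both ends and 157 mm in the middle
- flux_bottle: bystander: a white bottle 48 mm across and 100 mm tall standing on the table. Origin at the centre of its underside
Things that resemble listed ones, but are neither listed nor needed, are in the scene too. Leave any blue look-alike of the filter_tube alone. What is shaped like the short_tube but yellow is not meant.

How it is judged:
On the way, in this order (a step that is already met when the one before it is completed fails the run):
1. the filter tube is pushed fully home in the socket (z of filter_tube in the frame of port_floor below 0.003 m and horizontal distance between filter_tube and port_floor below 0.004 m and angle between the z axis of filter_tube and the z axis of station, either way round below 0.08 rad and angle between filter_tube's own z axis and vertical below 0.2 rad), for 0.2 s.
2. the lever is thrown over to the far side (value of joint valve above 0.85 rad), for 0.1 s.
At the end, for the whole second after the job is handed in: The filter tube stands released and at rest in the socket, its lower end within 3 mm of the bore's floor and within 4 mm of its axis, upright within 0.1 rad; the lever is beyond 0.85 rad of its 1.0 rad; the short tube and the plug are still in the rack (lower ends under 20 mm above the table) (z of filter_tube in the frame of port_floor below 0.003 m and horizontal distance between filter_tube and port_floor below 0.004 m and angle between filter_tube's own z axis and vertical below 0.1 rad and linear speed of filter_tube below 0.02 m/s and value of joint valve above 0.85 rad and horizontal distance between each of short_tube, plug and rack below 0.064 m and height (world z) of each of short_tube, plug below 0.02 m); the robot touches nothing.
It fails at once if a spare that should stay is taken out of the rack (distance of any of short_tube, plug from where it was at the start of the episode above 0.03 m).
It fails at once if the bottle is knocked about (distance of flux_bottle from where it was at the start of the episode above 0.03 m).
It also fails if it takes over 58 s, if anything falls off the work surface, if the arm or the gripper's body presses on something with over 40 N, if the wrist force passes 120 N, or if a joint passes its speed limit or range.

## Robot

A 7-joint arm with a two-finger parallel gripper is mounted at the origin on the work surface. World frame = base frame: x ahead of the robot, y to its left, z up, the work surface at z = 0. Lengths are in m, angles in rad, forces in N, time in s.
With the tool pointing down it reaches from about 0.4 to 0.85 m from the base axis. Payload 10.4 kg.
Tool frame: the origin (TCP) lies at the very end of the fingers, on their centre line; the grasp point (between the pads) lies 19 mm behind it; z points along the fingers, y is the line along which they close (so a half turn about z gives the same grasp; the last joint's range is limited). The gripper opens to 85 mm and grips with 20 to 120 N. Pads are 22 mm wide; open, the fingers measure 114 mm over their backs; the gripper's body (76 mm by 85 mm) begins 54 mm behind the grasp point. The pads swing forward as they close: fully open they stand 13 mm farther back than shut.
Start: joints at [-1.223, 0.332, -0.065, 1.46, 0.022, 1.35, -0.088], TCP at [0.226, 0.583, 0.231] pointing down, gripper open.
Joint ranges: [-2.6, 2.6], [-0.5, 2.12], [-1.47, 1.34], [0.16, 2.42], [-1.27, 4.41], [0.06, 2.06], [-2.6, 2.6]. Speed limits (rad/s): [2.22, 2.22, 2.79, 2.79, 3.14, 3.14, 3.14].

## Interface

Orientations are given as a unit quaternion [x, y, z, w].
In Python, from workcell import * gives the robot as it stands.
- The arm moves only by the tool step_arm, never from a script. Its argument "commands" is one flat list of numbers, 7 for each row, row after row: the finger opening in mm, from 0 to 85.4, then the shift along the world's x, y, z as a fraction of full scale, then the turn, a rotation vector about the world's x, y, z as a fraction of full scale. A call has exactly 10 rows; each row is the pose to reach, as a shift and turn from the pose commanded when the call began, turning the shorter way round; what a row does not reach only later rows make up. Full scale, the value 1, is 0.6 m for a shift and pi rad for a turn. A row lasts 1/8 s, in which the tool goes at most 62.5 mm and 10.7 degrees, less where a joint would pass 70% of its speed; a pose out of reach is approached as far as the arm can. A call with a number of a shift or a turn outside -1 to 1 is refused whole. A call with a gripper value outside its range is refused whole. The fingers move at their own pace and stop on an object; "squeeze" is the grip in N (left out, the last holds). Time passes only in rows, so rows that repeat a pose let the fingers close, or fill a call up. It gives the time, the measured TCP pose, the force, the opening and the grip force at its end, in the units of the state.
- get_obs(): the state, without advancing time (a new reading comes with each control period).
- camera(name): name is "scene" or "top"; returns the picture (480x640x3 uint8, red, green, blue); there is no depth.
- camera_params(name): a dict with "mtx" (3x3 intrinsics, pixels), "extrinsics" (4x4, takes a point from world to camera coordinates). Camera axes: x right, y down, z forward; pixel columns grow to the right and rows downward; lengths in m; the calibration is good to about 2 mm. A picture is of the moment at which its call begins. camera_params takes no time and is no camera call.
- hand_in(): hands the job in; it is judged then, once.
The state is a dict: "clock": time; "joint_pos": joint angles; "joint_velocities": joint speeds; "tau": joint torques, N m; "position": TCP position; "ee_rot": TCP orientation; "ft_force": force on the tool from outside, world axes, zero at the start; "torque": the same for the moment, N m; "grip_width": opening from 0.0 (shut) to 1.0 (fully open); "grasp_force": force on a finger pad.
Only numpy, scipy, OpenCV 4.12 (cv2) and the standard library are available. Lean on these libraries where they do the work, as an engineer would, in place of code of your own. Each camera call takes 0.05 s, during which the arm holds its last target. There are 200 camera calls.

## Working session

There is one attempt and no reset: what is moved stays moved. The work goes in short steps, Python scripts to look and compute and a tool call to move; the robot and the scene stay as the last step left them, time stands still between calls to the robot, and variables do not carry over. Pictures are saved under pics/ and viewed, at most 10 in all, crops included, and the job is handed in when it is done.

Besides the shell and the picture viewer there is one more tool, called after "Call:" as a command line: name --argument value ..., lists and objects as JSON in quotes. step_arm: Moves the arm, as the interface text tells. Its arguments: {"type":"object","properties":{"commands":{"type":"array","items":{"type":"number"}},"squeeze":{"type":"number"}},"required":["commands"]}

```bash
mkdir -p pics; python3 - <<'E'
from workcell import *
import cv2
for n in("scene","top"):
    cv2.imwrite(f"pics/{n}0.png",camera(n)[:,:,::-1])
    p=camera_params(n);print(n,p["mtx"],p["extrinsics"])
o=get_obs();print(o)
E
```

```text
scene [[433.43020039   0.         321.26921984]
 [  0.         433.43020039 248.29309288]
 [  0.           0.           1.        ]] [[-0.49050007  0.87116231 -0.02204319  0.28162703]
 [ 0.55581922  0.29326676 -0.77785577 -0.23693258]
 [-0.6711741  -0.39379034 -0.62805613  1.19351428]
 [ 0.          0.          0.          1.        ]]
top [[614.53719297   0.         322.30188585]
 [  0.         614.53719297 245.62386012]
 [  0.           0.           1.        ]] [[ 0.01577393 -0.99973529 -0.01674905  0.00644718]
 [-0.99464803 -0.01397858 -0.10237138  0.60189121]
 [ 0.10211015  0.01827421 -0.99460523  1.02349146]
 [ 0.          0.          0.          1.        ]]
{'clock': 0.1, 'joint_pos': array([-1.22264365,  0.33280494, -0.06471692,  1.46082513,  0.02159965,
        1.34988965, -0.08848661]), 'joint_velocities': array([ 2.75477244e-04, -1.28292628e-03, -6.68537172e-05, -2.17618956e-03,
       -2.78015273e-04,  4.61731570e-04,  1.10106448e-03]), 'tau': array([ 1.49610019e-03, -6.26738906e+01,  4.89488442e-02, -3.92433178e+01,
        1.62364781e-02,  6.70727750e-03,  6.52016638e-06]), 'position': array([0.22632495, 0.58224034, 0.23061324]), 'ee_rot': array([ 1.84292889e-01,  9.82871178e-01, -6.09239326e-04, -8.96883107e-05]), 'ft_force': array([ 1.1382434 , -0.19966757,  0.9901405 ]), 'torque': array([-0.02151072,  0.05877809,  0.01244746]), 'grasp_force': 0.0, 'grip_width': 1.0008363815149781}
```

View pics/scene0.png

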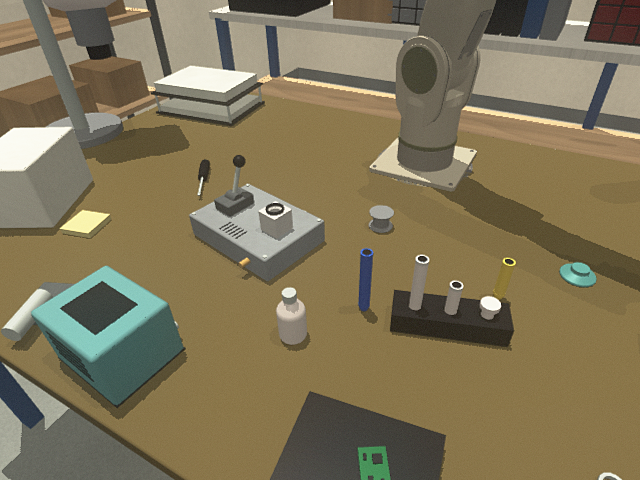

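View pics/top0.png

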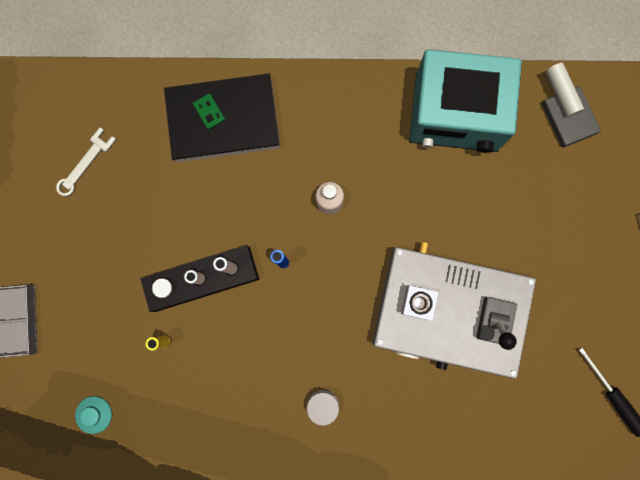

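```bash
python3 - <<'E'
import cv2,numpy as np
t=cv2.imread("pics/top0.png");s=cv2.imread("pics/scene0.png")
def c(im,x,y,w,h):return cv2.resize(im[y:y+h,x:x+w],(400,300),interpolation=cv2.INTER_CUBIC)
cv2.imwrite("pics/crops.png",np.vstack([np.hstack([c(t,180,235,100,75),c(t,375,255,100,75)]),np.hstack([c(s,390,245,100,75),c(s,220,150,100,75)])]))
E
```

```text
(no output)
```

View pics/crops.png

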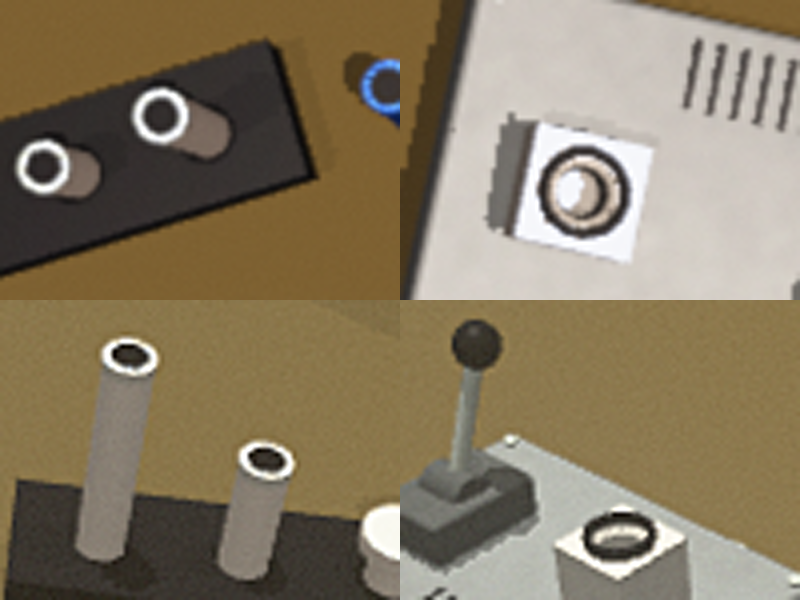

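```bash
cat > h.py <<'E'
from workcell import *
import numpy as np
P={n:camera_params(n) for n in("top","scene")}
def ray(n,uv,z):
    E=P[n]["extrinsics"];R=E[:3,:3];c=-R.T@E[:3,3]
    d=R.T@np.linalg.inv(P[n]["mtx"])@[uv[0],uv[1],1]
    return (c+d*(z-c[2])/d[2])[:2].round(4)
E
python3 - <<'E'
from h import *
for m,a,b,z in(("tube",(220,263.5),(422.2,259),.14),("collar",(420.8,302.5),(274.7,208.2),.106),("ball",(508,341),(239,161),.147)):
    print(m,ray("top",a,z),ray("scene",b,z))
print("short",ray("top",(190.5,276.5),.095))
print("plug",ray("top",(162,288),.065),"bottle",ray("top",(329,191),.1),"blue",ray("top",(277.5,256.5),.13))
def yaw(p,q):d=q-p;return np.degrees(np.arctan2(d[1],d[0])).round(1)
c=[ray("top",k,.055) for k in((399,249),(533,280),(517,376),(376,345))]
print(c,sum(c)/4,yaw(c[3],c[0]),yaw(c[2],c[1]),yaw(c[1],c[0])-90,yaw(c[2],c[3])-90)
r=[ray("top",k,.04) for k in((142,279),(248,246.5),(258,276.5))];print(r,(r[0]+r[2])/2,yaw(r[0],r[1])+90)
from scipy.spatial.transform import Rotation as R
print(R.from_quat(get_obs()["ee_rot"]).as_matrix().round(3))
E
```

```text
tube [0.5607 0.1702] [0.5605 0.1726]
collar [ 0.5062 -0.1424] [ 0.5077 -0.1384]
ball [ 0.4504 -0.2665] [ 0.4439 -0.2676]
short [0.5423 0.2255]
plug [0.524  0.2791] bottle [0.6836 0.0047] blue [0.5736 0.0829]
[array([ 0.5954, -0.1134]), array([ 0.5469, -0.3351]), array([ 0.3898, -0.3062]), array([ 0.436, -0.076])] [ 0.492025 -0.207675] -13.2 -10.4 -12.299999999999997 -11.299999999999997
[array([0.5395, 0.3209]), array([0.5975, 0.1419]), array([0.5467, 0.1234])] [0.5431  0.22215] 18.0
[[-0.932  0.362 -0.   ]
 [ 0.362  0.932 -0.001]
 [-0.    -0.001 -1.   ]]
```

Call:
step_arm --commands '[60, 0.557, -0.685, -0.05, 0, 0, -0.278, 60, 0.557, -0.685, -0.05, 0, 0, -0.278, 60, 0.557, -0.685, -0.05, 0, 0, -0.278, 60, 0.557, -0.685, -0.05, 0, 0, -0.278, 60, 0.557, -0.685, -0.05, 0, 0, -0.278, 60, 0.557, -0.685, -0.05, 0, 0, -0.278, 60, 0.557, -0.685, -0.05, 0, 0, -0.278, 60, 0.557, -0.685, -0.05, 0, 0, -0.278, 60, 0.557, -0.685, -0.05, 0, 0, -0.278, 60, 0.557, -0.685, -0.05, 0, 0, -0.278]' --squeeze 40

```text
clock: 1.35
position: [0.5617, 0.1684, 0.2007]
ee_rot: [0.585, 0.811, -0.001, 0.0]
ft_force: [-0.3, -0.4, -0.1]
grip_width: 0.701
grasp_force: 0.0
```

Call:
step_arm --commands '[60, 0, 0, -0.06, 0, 0, 0, 60, 0, 0, -0.12, 0, 0, 0, 60, 0, 0, -0.175, 0, 0, 0, 60, 0, 0, -0.175, 0, 0, 0, 12, 0, 0, -0.175, 0, 0, 0, 12, 0, 0, -0.175, 0, 0, 0, 12, 0, 0, -0.175, 0, 0, 0, 12, 0, 0, -0.175, 0, 0, 0, 12, 0, 0, -0.175, 0, 0, 0, 12, 0, 0, -0.175, 0, 0, 0]'

```text
clock: 2.6
position: [0.5614, 0.1719, 0.098]
ee_rot: [0.583, 0.813, 0.001, 0.0]
ft_force: [-1.2, -0.1, 8.3]
grip_width: 0.226
grasp_force: 38.8
```

Call:
step_arm --commands '[12, 0, 0, 0.06, 0, 0, 0, 12, 0, 0, 0.15, 0, 0, 0, 12, 0, 0, 0.24, 0, 0, 0, 12, 0, 0, 0.28, 0, 0, 0, 12, -0.01, -0.08, 0.28, 0, 0, 0, 12, -0.03, -0.18, 0.28, 0, 0, 0, 12, -0.05, -0.28, 0.28, 0, 0, 0, 12, -0.07, -0.38, 0.28, 0, 0, 0, 12, -0.085, -0.47, 0.28, 0, 0, 0, 12, -0.091, -0.5225, 0.28, 0, 0, 0]'

```text
clock: 3.85
position: [0.5051, -0.1452, 0.2652]
ee_rot: [0.584, 0.812, 0.001, 0.001]
ft_force: [1.2, 1.5, -0.9]
grip_width: 0.225
grasp_force: 39.8
```

Call:
step_arm --commands '[12, 0, 0, -0.02, 0, 0, 0, 12, 0, 0, -0.035, 0, 0, 0, 12, 0, 0, -0.035, 0, 0, 0, 12, 0, 0, -0.035, 0, 0, 0, 12, 0, 0, -0.035, 0, 0, 0, 12, 0, 0, -0.035, 0, 0, 0, 12, 0, 0, -0.035, 0, 0, 0, 12, 0, 0, -0.035, 0, 0, 0, 12, 0, 0, -0.035, 0, 0, 0, 12, 0, 0, -0.035, 0, 0, 0]'

```text
clock: 5.1
position: [0.5061, -0.142, 0.2433]
ee_rot: [0.583, 0.813, 0.0, 0.0]
ft_force: [-0.1, -0.4, -0.4]
grip_width: 0.222
grasp_force: 39.8
```

```bash
python3 - <<'E'
from h import *
import cv2
t=camera("top")[:,:,::-1];s=camera("scene")[:,:,::-1]
def c(im,x,y,w,h):return cv2.resize(im[y:y+h,x:x+w],(400,600),interpolation=cv2.INTER_CUBIC)
cv2.imwrite("pics/a.png",np.hstack([c(t,380,220,80,120),c(s,235,110,80,120)]))
o=get_obs();print(o["position"],o["grip_width"],o["ft_force"])
E
```

```text
[ 0.50605689 -0.14197921  0.24334839] 0.22349115581283446 [0.80025184 0.79163765 0.15958343]
```

View pics/a.png

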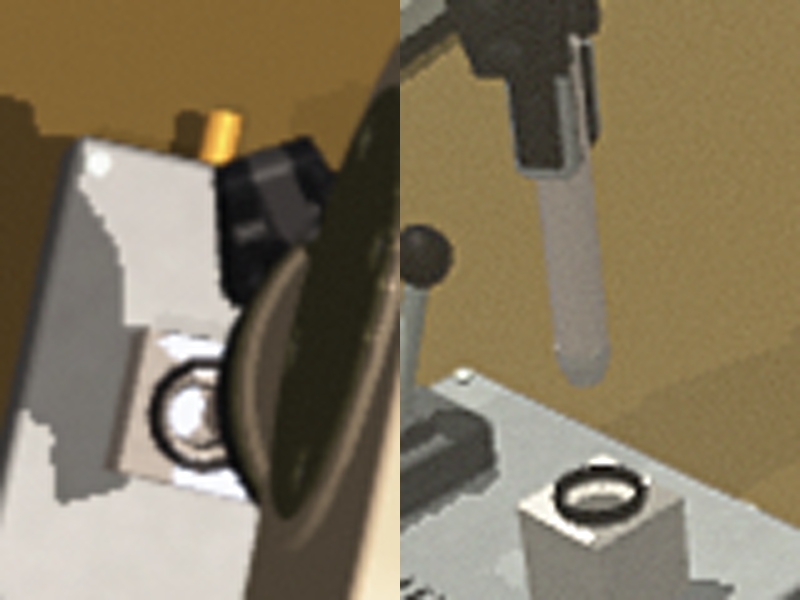

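```bash
cat >> h.py <<'E'
import cv2
def proj(n,p):
    E=P[n]["extrinsics"];return cv2.projectPoints(np.array([p],float),cv2.Rodrigues(E[:3,:3])[0],E[:3,3],P[n]["mtx"],None)[0].ravel()
E
python3 - <<'E'
from h import *
f=lambda p:((proj("scene",p)-[235,110]+.5)*5+[400,0]).round(1)
x,y=.5061,-.142
for z in(.155,.164,.185,.245):print(z,f([x,y,z]))
print("dx,dy 10mm",f([x+.01,y,.155]),f([x,y+.01,.155]))
print("collar",f([.5061,-.142,.106]))
E
```

```text
0.155 [583.8 379.6]
0.164 [581.5 358.6]
0.185 [576.1 308.4]
0.245 [559.4 155.4]
dx,dy 10mm [568.5 391.9] [605.9 385.9]
collar [595.7 489. ]
```

Call:
step_arm --commands '[12, 0, 0.0017, -0.02, 0, 0, 0, 12, 0, 0.0017, -0.045, 0, 0, 0, 12, 0, 0.0017, -0.06, 0, 0, 0, 12, 0, 0.0017, -0.07, 0, 0, 0, 12, 0, 0.0017, -0.08, 0, 0, 0, 12, 0, 0.0017, -0.09, 0, 0, 0, 12, 0, 0.0017, -0.1, 0, 0, 0, 12, 0, 0.0017, -0.108, 0, 0, 0, 12, 0, 0.0017, -0.115, 0, 0, 0, 12, 0, 0.0017, -0.115, 0, 0, 0]' --squeeze 80

```text
clock: 6.45
position: [0.5059, -0.1409, 0.174]
ee_rot: [0.583, 0.813, -0.0, -0.0]
ft_force: [-0.4, -0.4, -0.3]
grip_width: 0.212
grasp_force: 78.0
```

Call:
step_arm --commands '[12, 0, 0, -0.003, 0, 0, 0, 12, 0, 0, -0.006, 0, 0, 0, 12, 0, 0, -0.009, 0, 0, 0, 12, 0, 0, -0.012, 0, 0, 0, 12, 0, 0, -0.015, 0, 0, 0, 12, 0, 0, -0.018, 0, 0, 0, 12, 0, 0, -0.021, 0, 0, 0, 12, 0, 0, -0.024, 0, 0, 0, 12, 0, 0, -0.027, 0, 0, 0, 12, 0, 0, -0.027, 0, 0, 0]'

```text
clock: 7.7
position: [0.5058, -0.1408, 0.1576]
ee_rot: [0.583, 0.813, -0.0, -0.0]
ft_force: [0.6, 0.8, -2.3]
grip_width: 0.216
grasp_force: 78.0
```

Call:
step_arm --commands '[12, 0, 0, -0.0015, 0, 0, 0, 12, 0, 0, -0.003, 0, 0, 0, 12, 0, 0, -0.0045, 0, 0, 0, 12, 0, 0, -0.006, 0, 0, 0, 12, 0, 0, -0.007, 0, 0, 0, 12, 0, 0, -0.008, 0, 0, 0, 12, 0, 0, -0.009, 0, 0, 0, 12, 0, 0, -0.01, 0, 0, 0, 12, 0, 0, -0.01, 0, 0, 0, 12, 0, 0, -0.01, 0, 0, 0]'

```text
clock: 8.95
position: [0.506, -0.1409, 0.1521]
ee_rot: [0.583, 0.813, 0.0, -0.0]
ft_force: [0.5, 0.2, 2.3]
grip_width: 0.217
grasp_force: 78.4
```

Call:
step_arm --commands '[12, 0, 0, -0.001, 0, 0, 0, 12, 0, 0, -0.002, 0, 0, 0, 12, 0, 0, -0.003, 0, 0, 0, 12, 0, 0, -0.004, 0, 0, 0, 12, 0, 0, -0.005, 0, 0, 0, 12, 0, 0, -0.006, 0, 0, 0, 12, 0, 0, -0.007, 0, 0, 0, 12, 0, 0, -0.007, 0, 0, 0, 12, 0, 0, -0.007, 0, 0, 0, 12, 0, 0, -0.007, 0, 0, 0]'

```text
clock: 10.2
position: [0.5073, -0.1418, 0.1517]
ee_rot: [0.583, 0.812, 0.001, 0.001]
ft_force: [-10.6, 1.7, 39.4]
grip_width: 0.212
grasp_force: 83.6
```

Call:
step_arm --commands '[12, 0, 0, 0.006, 0, 0, 0, 12, 0, 0, 0.006, 0, 0, 0, 45, 0, 0, 0.006, 0, 0, 0, 45, 0, 0, 0.006, 0, 0, 0, 45, 0, 0, 0.006, 0, 0, 0, 45, 0, 0, 0.006, 0, 0, 0, 45, 0, 0, 0.03, 0, 0, 0, 45, 0, 0, 0.07, 0, 0, 0, 45, 0, 0, 0.12, 0, 0, 0, 45, 0, 0, 0.12, 0, 0, 0]'

```text
clock: 11.45
position: [0.5074, -0.1414, 0.223]
ee_rot: [0.583, 0.813, 0.001, 0.002]
ft_force: [0.7, 0.3, -0.3]
grip_width: 0.524
grasp_force: 0.0
```

```bash
python3 - <<'E'
from h import *
s=camera("scene")[:,:,::-1]
cv2.imwrite("pics/b.png",cv2.resize(s[110:240,190:320],(600,600),interpolation=cv2.INTER_CUBIC))
o=get_obs();print(o["position"],o["grip_width"],o["ft_force"])
f=lambda p:((proj("scene",p)-[190,110]+.5)*600/130).round(1)
for z in(.194,.199,.212):print(z,f([.506,-.141,z]))
E
```

```text
[ 0.50670812 -0.14108408  0.22144499] 0.5235463144581333 [ 0.66174536 -0.44998164  0.11897148]
0.194 [370.2 264.8]
0.199 [369.  253.4]
0.212 [365.7 223.3]
```

View pics/b.png

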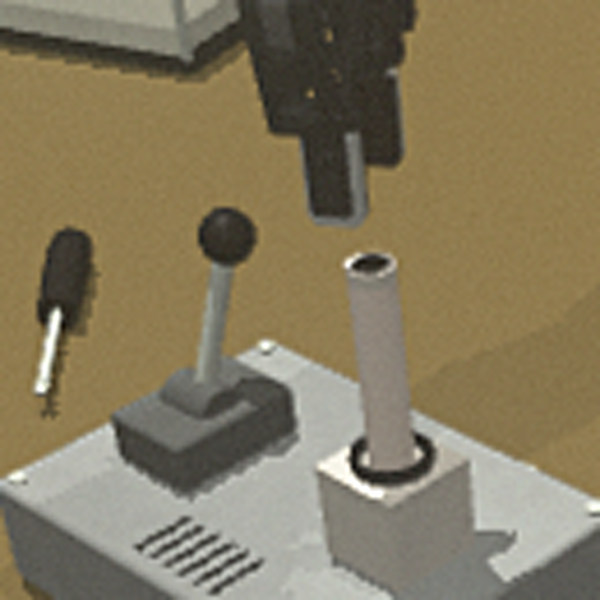

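Call:
step_arm --commands '[45, 0, 0, 0.03, 0, 0, 0, 10, -0.05, -0.05, 0.03, 0, 0, -0.05, 0, -0.1, -0.1, 0.03, 0, 0, -0.1, 0, -0.178, -0.1875, 0.03, 0, 0, -0.167, 0, -0.178, -0.1875, 0.03, 0, 0, -0.167, 0, -0.178, -0.1875, 0.03, 0, 0, -0.167, 0, -0.178, -0.1875, -0.05, 0, 0, -0.167, 0, -0.178, -0.1875, -0.1, 0, 0, -0.167, 0, -0.178, -0.1875, -0.144, 0, 0, -0.167, 0, -0.178, -0.1875, -0.144, 0, 0, -0.167]'

```text
clock: 12.75
position: [0.3991, -0.2519, 0.1322]
ee_rot: [0.773, 0.635, -0.001, -0.001]
ft_force: [0.9, 0.1, 1.0]
grip_width: -0.003
grasp_force: 0.0
```

```bash
python3 - <<'E'
from h import *
s=camera("scene")[:,:,::-1]
cv2.imwrite("pics/c.png",cv2.resize(s[110:240,190:320],(600,600),interpolation=cv2.INTER_CUBIC))
o=get_obs();print(o["position"],o["ee_rot"],o["grip_width"],o["ft_force"])
E
```

```text
[ 0.39971377 -0.25250859  0.13349403] [ 7.72718930e-01  6.34747712e-01 -7.39059856e-04 -5.01495255e-04] 0.001056615446889001 [-0.00138428  0.26410346  1.08562467]
```

View pics/c.png

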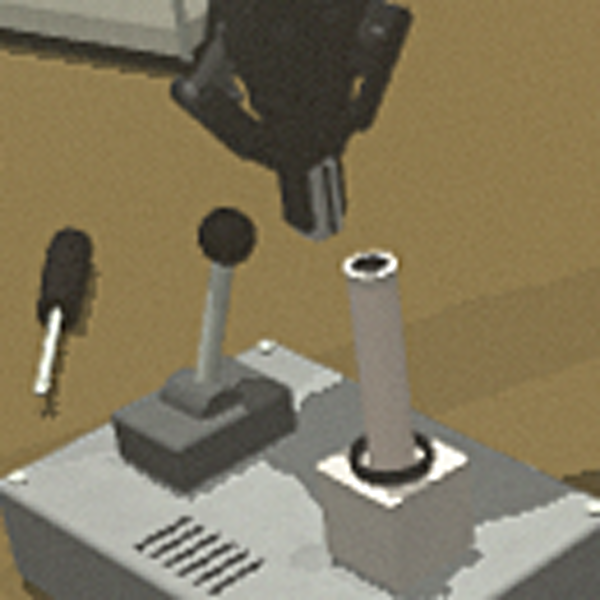

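Call:
step_arm --commands '[0, -0.002, -0.0113, 0, 0, 0, 0, 0, 0.014, -0.0148, 0, 0, 0, 0, 0, 0.031, -0.018, 0, 0, 0, 0, 0, 0.047, -0.0217, 0, 0, 0, 0, 0, 0.063, -0.025, 0, 0, 0, 0, 0, 0.079, -0.0286, 0, 0, 0, 0, 0, 0.096, -0.032, 0, 0, 0, 0, 0, 0.112, -0.0355, 0, 0, 0, 0, 0, 0.128, -0.039, 0, 0, 0, 0, 0, 0.136, -0.0407, 0, 0, 0, 0]'

```text
clock: 14.05
position: [0.4814, -0.2778, 0.1333]
ee_rot: [0.773, 0.634, -0.0, -0.0]
ft_force: [-1.3, 0.7, 0.1]
grip_width: -0.003
grasp_force: 0.4
```

```bash
python3 - <<'E'
from h import *
s=camera("scene")[:,:,::-1]
cv2.imwrite("pics/d.png",cv2.resize(s[110:240,190:320],(600,600),interpolation=cv2.INTER_CUBIC))
o=get_obs();print(o["position"],o["ft_force"])
E
```

```text
[ 0.48168572 -0.27789534  0.13338981] [-0.08161178  0.66362886 -0.41903887]
```

View pics/d.png

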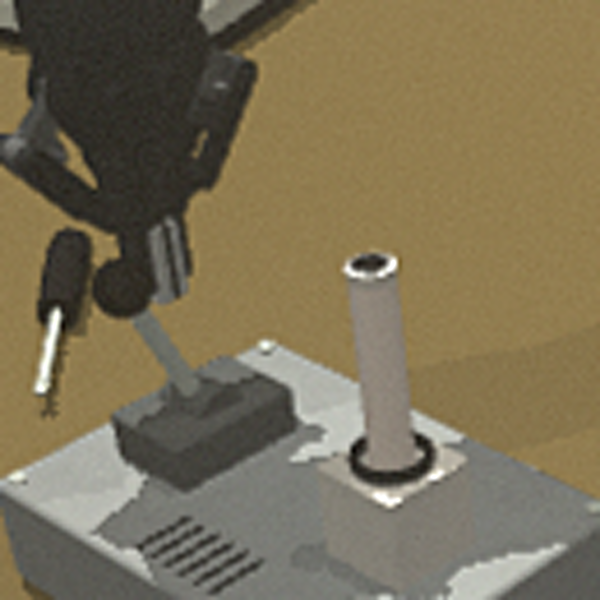

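Call:
step_arm --commands '[0, 0.004, -0.0009, 0, 0, 0, 0, 0, 0.008, -0.0018, 0, 0, 0, 0, 0, 0.012, -0.0026, 0, 0, 0, 0, 0, 0.016, -0.0035, 0, 0, 0, 0, 0, 0.02, -0.0043, 0, 0, 0, 0, 0, 0.023, -0.005, 0, 0, 0, 0, 0, 0.026, -0.0056, 0, 0, 0, 0, 0, 0.028, -0.006, 0, 0, 0, 0, 0, 0.028, -0.006, 0, 0, 0, 0, 0, 0.028, -0.006, 0, 0, 0, 0]'

```text
clock: 15.35
position: [0.4909, -0.2826, 0.1318]
ee_rot: [0.775, 0.632, -0.004, -0.005]
ft_force: [-27.1, 1.9, 7.7]
grip_width: -0.002
grasp_force: 13.3
```

Call:
step_arm --commands '[0, -0.03, 0.006, 0, 0, 0, 0, 0, -0.08, 0.017, 0, 0, 0, 0, 0, -0.12, 0.025, 0, 0, 0, 0, 0, -0.14, 0.03, 0, 0, 0, 0, 0, -0.14, 0.03, 0.08, 0, 0, 0, 0, -0.14, 0.03, 0.16, 0, 0, 0, 0, -0.14, 0.03, 0.2, 0, 0, 0, 0, -0.14, 0.03, 0.2, 0, 0, 0, 0, -0.14, 0.03, 0.2, 0, 0, 0, 0, -0.14, 0.03, 0.2, 0, 0, 0]'

```text
clock: 16.6
position: [0.4134, -0.2632, 0.2526]
ee_rot: [0.774, 0.634, -0.001, -0.001]
ft_force: [-0.5, 0.6, -0.7]
grip_width: 0.0
grasp_force: 0.0
```

```bash
python3 - <<'E'
from h import *
s=camera("scene")[:,:,::-1]
cv2.imwrite("pics/e.png",cv2.resize(s[110:240,190:320],(600,600),interpolation=cv2.INTER_CUBIC))
o=get_obs();print(o["position"],o["ft_force"])
f=lambda p:((proj("scene",p)-[190,110]+.5)*600/130).round(1)
for a in(0,.7,.85,1):
    s=.08*np.sin(a-.5);print(a,f([.479+.978*s,-.270-.207*s,.077+.08*np.cos(a-.5)]))
E
```

```text
[ 0.413349   -0.26327005  0.25268083] [ 0.28076982  1.40294307 -0.23226723]
0 [241.4 237.6]
0.7 [143.5 266.3]
0.85 [123.6 283. ]
1 [105.4 302.8]
```

View pics/e.png

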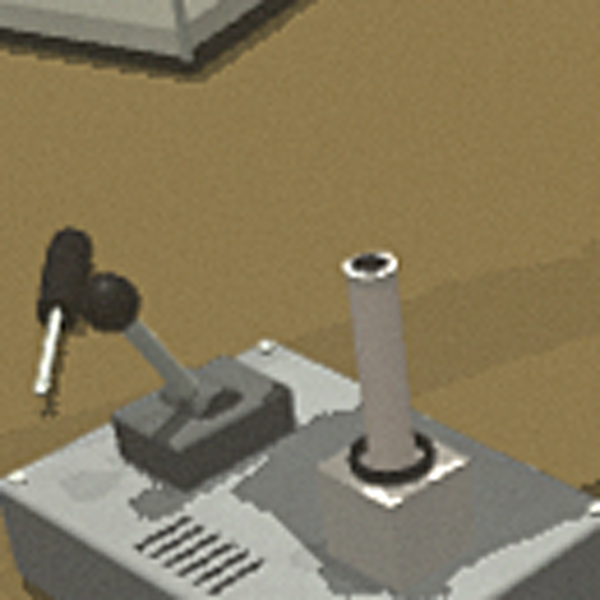

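```bash
python3 -c "
from workcell import *
print(hand_in())"
```

```text
the job is handed in; nothing more can be done
None
```

The filter tube is pushed down to the socket's hard stop and released, and the lever is thrown over against its far stop. The other two spares and the bottle were not touched. The job is handed in, and no verdict came back.

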